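# Open the push-to-open cupboard

### The job

Two small wooden cupboards with handle-less push-to-open doors stand on the worktop. Using only closed fingers as one blunt finger, gently press the ringed mark on the door of the taller cupboard until its catch lets go, back away so that the door springs ajar, then gently push against the inside of the door to swing it wide open, about square to the cupboard, and leave it there. Do not take hold of the door, keep the low cupboard shut, and leave the cups and the tin standing where they are.

Things in the scene. Friction and masses are not known exactly. Their poses are not given: they have to be found in the camera images.
- tall: The taller cupboard, light wood, fixed: 180 wide, 120 deep (without the door), 230 high. Origin: centre of its underside, on the worktop; own x points from front to back (the door is at own -x), y to the left seen from the front, z up. Its yaw is up to 0.3 rad either way. Either cupboard may be the left one.
- tall_door (a joint): Tall door's angle, rad; vertical hinge on its left edge (own +y), opens towards the robot: 0 shut, 1.57 square, stops at -0.04 and 1.65. Pressed in about 0.03 rad (4 to 5 mm, 6 to 9 N at the mark) the catch lets go; as the finger backs away a spring plunger swings the door to about 0.44, where it rests. From there it turns with slight drag (2 N at the free edge) and stays where left.
- tall_door_mark (a point): Centre of the press mark, a 24 mm disc in a thin steel ring on the outer face of the tall door: 25 mm in from the free edge (the right one) and 28 mm below the door's top, 202 above the worktop. Axes turn with the door: x is the inward normal, so pressing is along +x.
- tall_door_hinge (a point): Top of the tall door's hinge line (230 up), in the plane of its inner face. Axes turn with the door: x inward normal, -y along the door to its free edge. Panel 176 wide, 14 thick (own x -14 to 0), from 6 to 230 above the worktop; shut, its inner face is 8 off the cupboard's front. Catch and plunger sit in the lowest 60 mm inside; the inner face above is plain.
- tall_door_edge (a point): Top corner of the tall door's free edge, on its inner face, 176 from the hinge line; turns with the door.
- low: The low cupboard, same build, 180 wide, 120 deep, 150 high, fixed. Origin: centre of its underside; axes as for the tall one. To be left shut.
- low_door (a joint): Angle in rad of the low cupboard's door: 0 shut. It has the same push catch: keep it shut.
- black_cup: Plain black tumbler, 60 diameter, 58 high, loose, standing on top of the tall cupboard towards its back left. Origin: centre of its underside. A bystander.
- pattern_cup: Straight patterned tea cup, 65 diameter, 78 high, loose, on top of the low cupboard. Origin: centre of its underside. A bystander.
- fish_tin: Flat round food tin, 86 diameter, 40 high, loose, on the worktop in front of the low cupboard. Origin: centre of its underside. A bystander.

How it is judged:
On the way, in this order (a step that is already met when the one before it is completed fails the run):
1. the tall cupboard's door is pressed in with the fingers (beyond -0.015 rad) (value of joint tall_door below -0.015 rad and contact force between the fingers and tall above 1 N), for 0.02 s.
2. the catch has let go and the door has sprung ajar (over 0.25 rad) (value of joint tall_door above 0.25 rad), for 0.2 s.
At the end, for the whole second after the job is handed in: The tall cupboard's door stands still, open by more than 1.15 rad (66 degrees); the low door is shut (under 0.06 rad); both cups and the tin stand upright within 30 mm of where they were (value of joint tall_door above 1.15 rad and velocity of joint tall_door between -0.05 and 0.05 rad/s and value of joint low_door below 0.06 rad and distance of each of black_cup, pattern_cup, fish_tin from where it was at the start of the episode below 0.03 m and angle between each of black_cup, pattern_cup, fish_tin's own z axis and vertical below 0.3 rad); the robot touches nothing.
It fails at once if the fingers press on the tall cupboard or its door with more than 35 N (contact force between the fingers and tall above 35 N).
It fails at once if the door is taken between the fingers (the grasp point lies within the door panel, which closed fingers cannot reach) (x of the grasp point in the frame of tall_door_hinge between -0.012 and -0.002 m and y of the grasp point in the frame of tall_door_hinge between -0.172 and -0.004 m and z of the grasp point in the frame of tall_door_hinge between -0.22 and 0.01 m).
It fails at once if the low cupboard's door is released (over 0.06 rad) (value of joint low_door above 0.06 rad).
It fails at once if a cup or the tin is moved by more than 30 mm, lifted or tipped (distance of any of black_cup, pattern_cup, fish_tin from where it was at the start of the episode above 0.03 m or angle between any of black_cup, pattern_cup, fish_tin's own z axis and vertical above 0.3 rad).
It also fails if it takes over 42 s, if anything falls off the work surface, if the arm or the gripper's body presses on something with over 40 N, if the wrist force passes 120 N, or if a joint passes its speed limit or range.

### The arm

A 6-joint arm with a two-finger parallel gripper is mounted at the origin on a cart in front of the work surface, level with it; the furniture and walls round the work are solid. World frame = base frame: x ahead of the robot, y to its left, z up, the work surface at z = 0. Lengths are in m, angles in rad, forces in N, time in s.
With the tool pointing down it reaches from about 0.4 to 0.925 m from the base axis. Payload 3.4 kg.
Tool frame: the origin (TCP) lies midway between the tips of the shut fingers; the grasp point (between the pads) lies 19 mm behind it (r.tcp_to_grasp is the distance from the TCP to the grasp point, in m); y points along the fingers, z is the direction in which the jaws open and shut, and the axes are right-handed (so a half turn about y gives the same grasp; the last joint's range is limited). The gripper opens to 85 mm and grips with 20 to 120 N. Pads are 22 mm wide; open, the fingers measure 114 mm over their backs; the gripper's body (76 mm by 85 mm) begins 54 mm behind the grasp point. The pads swing forward as they close: fully open they stand 13 mm farther back than shut.
Start: joints at [1.216, 0.307, 1.506, -0, 1.328, -0.073], TCP at [0.16, 0.552, 0.231] pointing down, gripper open.
Joint ranges: [-3.12, 3.12], [-1.05, 2.28], [0.14, 2.33], [-1.42, 4.57], [0.1, 2.73], [-2.68, 2.68]. Speed limits (rad/s): [2.57, 2.57, 3.14, 3.14, 3.14, 3.14].

### API

Orientations are given as a unit quaternion [w, x, y, z].
In Python, from rig import r, imaging, hand_in, spotter gives the robot as it stands. The module is installed in compiled form; this text tells all that it offers.
- The arm moves only by the shell command python3 -m crank 'ROWS' [FORCE]. ROWS is JSON, a list of rows, each an object of numbers: "gripper": the closure, from 0 (fully open) to 1 (shut); "dx", "dy", "dz": the shift along the tool's x, y, z in m; "spin": the turn about the tool's y in rad. In form: [{"gripper": .., "dx": .., "dy": .., "dz": .., "spin": ..}, ...]. A call has exactly 5 rows; each row shifts and turns the pose as measured when the row begins, along the tool's axes as they then stand; what a row does not reach is not made up. A row lasts 1/8 s, in which the tool goes at most 62.5 mm and 10.7 degrees, less where a joint would pass 70% of its speed; a pose out of reach is approached as far as the arm can. A call with a gripper value outside its range is refused whole. The fingers move at their own pace and stop on an object; FORCE is the grip in N (left out, the last holds). Time passes only in rows, so rows that do not move let the fingers close, or fill a call up. It gives the time, the measured TCP pose, the force and the opening at its end, in the units of the state.
- r.get_state(): the state, without advancing time (a new reading comes with each control period).
- imaging.snapshot(name): name is "scene" or "top" or "wrist"; returns a dict with "frame" (384x512x3 uint8, red, green, blue), "fx", "fy", "cx", "cy" (pixels), "R" (3x3) and "t" (3): a world point X has camera coordinates R X + t; the wrist camera has in their place "T_tool_cam" (4x4, takes a point from camera to tool coordinates, whose origin is the TCP and whose axes are the tool frame's). Camera axes: x right, y down, z forward; pixel columns grow to the right and rows downward; lengths in m; the calibration is good to about 2 mm. The wrist camera is an equidistant fisheye: a pixel r from the principal point sees the ray r / f radians off the axis. A picture is of the moment at which its call begins: read the wrist's pose just before it. There is no depth.
- hand_in(): hands the job in, once; it reports no verdict.
Trained networks look in the newest picture that a camera, given by its name, has taken for a name from the list of things; names that differ only in an ending like _2 or _b are one class to them, and where a whole thing is asked for, a point or a joint stands for the part that bears it (a point fixed in the world has none). Each returns a list of dicts, best first, with "confidence" (0 to 1); they miss things now and then, are a little off and sometimes report something else, mostly with a low value. They report only what shows in the picture. A call takes as long as a camera call.
- spotter.boxes_of(name, camera): "bbox" ([centre column, centre row, width, height] in pixels, round what is visible of it).
- spotter.trace(name, camera): "mask" (384x512 bool, what is visible of it) and "bbox" ([centre column, centre row, width, height] in pixels, round what is visible of it).
- spotter.place_of(name, camera): "position" ([column, row] in pixels: a listed point, or the origin of a listed thing).
The state is a dict: "clock": time; "qpos": joint angles; "joint_velocities": joint speeds; "effort": joint torques, N m; "position": TCP position; "orientation": TCP orientation; "wrist_force": force on the tool from outside, world axes, zero at the start; "wrist_torque": the same for the moment, N m; "gripper_width": finger opening in m.
Only numpy, scipy, OpenCV 4.12 (cv2) and the standard library are available. Lean on these libraries where they do the work, as an engineer would, in place of code of your own. Each camera call takes 0.05 s, during which the arm holds its last target.

## Working session

There is one attempt and no reset: what is moved stays moved. The work goes in short steps, Python scripts to look and compute and a shell command to move; the robot and the scene stay as the last step left them, time stands still between calls to the robot, and variables do not carry over. Pictures are saved under pics/ and viewed, and the job is handed in when it is done.

```bash
mkdir -p pics; ls
python3 - <<'E'
from rig import r, imaging, spotter
import cv2
s=r.get_state(); print({k:(v if not hasattr(v,'round') else v) for k,v in s.items()}, r.tcp_to_grasp)
for c in ("scene","top"):
    d=imaging.snapshot(c); cv2.imwrite(f"pics/{c}0.png",d["frame"][:,:,::-1])
    print(c,d["fx"],d["fy"],d["cx"],d["cy"],d["R"],d["t"])
    for n in ("tall_door_mark","tall_door_hinge","tall_door_edge","tall","low","black_cup","pattern_cup","fish_tin"):
        print(n,[( [round(float(x)) for x in q["position"]],round(float(q["confidence"]),2)) for q in spotter.place_of(n,c)][:2])
E
```

```text
pics
{'clock': 0.0, 'qpos': array([ 1.21549500e+00,  3.07565058e-01,  1.50766830e+00, -1.04623876e-05,
        1.32836625e+00, -7.34623532e-02]), 'joint_velocities': array([-0.00039284, -0.00064619, -0.00192077, -0.0005375 , -0.00019269,
       -0.00109174]), 'effort': array([-1.91572872e-04, -4.57538509e+01, -2.51917809e+01,  1.71649126e-04,
        1.29234907e-02,  3.66031173e-06]), 'position': array([0.15968841, 0.55166927, 0.23038749]), 'orientation': array([-0.69940311,  0.70079128, -0.09946217,  0.09916727]), 'wrist_force': array([ 1.04752007, -1.05540773,  0.23303779]), 'wrist_torque': array([ 0.00523237,  0.0531102 , -0.05233015]), 'gripper_width': 0.08584044559142007} 0.0187
scene 414.46211177510503 414.46211177510503 263.39939235438703 192.98408874362713 [[ 0.7532832  -0.65762214 -0.0098767 ]
 [-0.31380662 -0.34617593 -0.884131  ]
 [ 0.57800505  0.6691004  -0.46713469]] [-0.31653277  0.34512434  0.86370186]
tall_door_mark []
tall_door_hinge [([294, 168], 0.57)]
tall_door_edge [([326, 198], 0.86)]
tall [([326, 246], 0.69)]
low [([245, 204], 0.73)]
black_cup [([334, 171], 0.55)]
pattern_cup [([238, 160], 0.92), ([316, 198], 0.39)]
fish_tin [([186, 214], 0.96)]
top 400.7350296381763 400.7350296381763 265.5032686801724 189.74860324389968 [[ 0.06069624 -0.9981006  -0.01054288]
 [-0.8407823  -0.04543112 -0.53946374]
 [ 0.53796011  0.04160769 -0.84194282]] [0.10037188 0.55109561 0.91122594]
tall_door_mark [([342, 188], 0.61)]
tall_door_hinge [([286, 161], 0.74)]
tall_door_edge [([353, 177], 0.91)]
tall [([318, 192], 0.87)]
low [([201, 198], 0.63)]
black_cup [([318, 136], 0.85), ([201, 196], 0.59)]
pattern_cup [([186, 160], 0.72)]
fish_tin []
```

View pics/scene0.png

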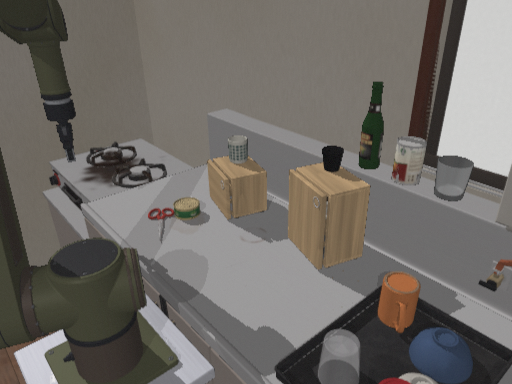

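View pics/top0.png

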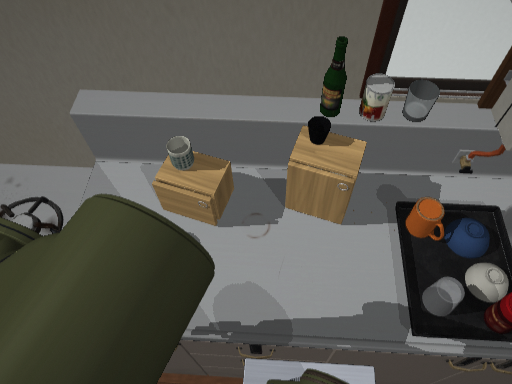

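```bash
cat > fit.py <<'E'
from rig import r, imaging, spotter
import cv2, numpy as np
from scipy.optimize import least_squares
def proj(d,P):
    c=d["R"]@np.asarray(P).T+np.array(d["t"])[:,None]; return np.c_[d["fx"]*c[0]/c[2]+d["cx"],d["fy"]*c[1]/c[2]+d["cy"]]
def world(p,L):
    x,y,a=p;L=np.asarray(L);c,s=np.cos(a),np.sin(a)
    return np.c_[x+c*L[:,0]-s*L[:,1],y+s*L[:,0]+c*L[:,1],L[:,2]]
PT={"tall_door_hinge":(-.068,.088,.23),"tall_door_edge":(-.068,-.088,.23),"tall_door_mark":(-.082,-.063,.202),"tall":(0,0,0)}
E
python3 - <<'E'
from fit import *
D={c:imaging.snapshot(c) for c in("scene","top")}
obs=[]
for c in D:
    for n in PT:
        q=spotter.place_of(n,c)
        if q and q[0]["confidence"]>.5: obs.append((c,n,np.array(q[0]["position"],float)))
def res(p): return np.concatenate([(proj(D[c],world(p,[PT[n]]))[0]-o) for c,n,o in obs])
f=least_squares(res,[.7,-.1,0],loss="soft_l1")
print(f.x); 
for (c,n,o),e in zip(obs,res(f.x).reshape(-1,2)): print(c,n,e.round(1))
for n in PT: print(n,world(f.x,[PT[n]]).round(3))
for c,(u,v) in {"scene":(325,210),"top":(325,175)}.items():
    im=D[c]["frame"][:,:,::-1].copy(); k=6
    x0,y0=u-60,v-50
    im=cv2.resize(im[y0:y0+100,x0:x0+120],None,fx=k,fy=k,interpolation=cv2.INTER_CUBIC)
    B=[(a,b,h) for a in(-.06,.06) for b in(.09,-.09) for h in(0,.23)]+[(a,b,h) for a in(-.082,-.068) for b in(.088,-.088) for h in(.006,.23)]+[PT["tall_door_mark"]]
    for q in proj(D[c],world(f.x,B)): cv2.circle(im,tuple(int(z) for z in ((q-[x0,y0]+.5)*k)),4,(0,0,255),-1)
    cv2.imwrite(f"pics/fit_{c}.png",im)
E
```

```text
[ 0.63645994 -0.02996148 -0.30415981]
scene tall_door_hinge [-0.7 -2.1]
scene tall_door_edge [-1.8 -3.2]
scene tall_door_mark [1.5 1.1]
scene tall [ 0.1 -1.3]
top tall_door_hinge [-0.3 -0.2]
top tall_door_edge [1.3 0.4]
top tall_door_mark [-0.3 -2. ]
top tall [4.7 3.7]
tall_door_hinge [[0.598 0.074 0.23 ]]
tall_door_edge [[ 0.545 -0.094  0.23 ]]
tall_door_mark [[ 0.539 -0.066  0.202]]
tall [[ 0.636 -0.03   0.   ]]
```

View pics/fit_scene.png

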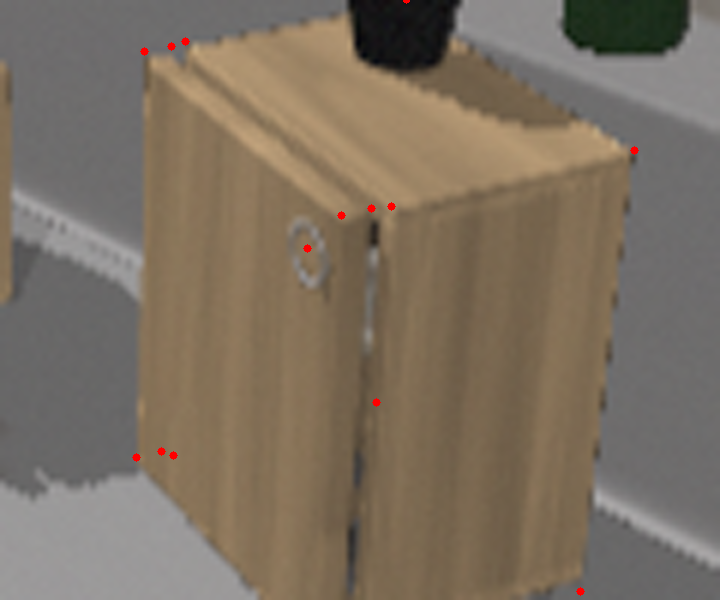

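View pics/fit_top.png

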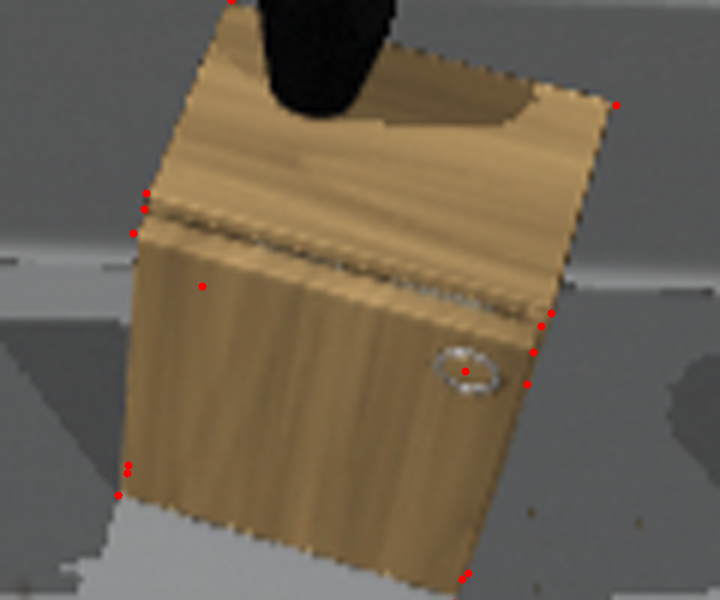

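```bash
cat >> fit.py <<'E'
from scipy.spatial.transform import Rotation as Ro
P0=np.array([0.636,-0.030,-0.304])
def tool():
    s=r.get_state(); q=s["orientation"]; R=Ro.from_quat([q[1],q[2],q[3],q[0]]).as_matrix(); return s,np.array(s["position"]),R
def own(p):
    c,s_=np.cos(P0[2]),np.sin(P0[2]); d=np.array(p)[:2]-P0[:2]; return np.array([c*d[0]+s_*d[1],-s_*d[0]+c*d[1]])
def show(targets=()):
    s,p,R=tool()
    print("t",round(float(s["clock"]),2),"p",p.round(4),"own",own(p).round(4),"F",np.round(s["wrist_force"],1),"w",round(s["gripper_width"],4),"q",np.round(s["qpos"],2))
    n=np.array([np.cos(P0[2]),np.sin(P0[2]),0]); yo=np.array([-n[1],n[0],0])
    print("tool-axes: x",R[:,0].round(3),"y",R[:,1].round(3),"z",R[:,2].round(3)," n0 in tool",(R.T@n).round(3)," own-y in tool",(R.T@yo).round(3))
    for t in targets: # world
        print(np.round(t,3),"->",(R.T@(np.array(t)-p)).round(4))
def w(ox,oy,z): return world(P0,[(ox,oy,z)])[0]
E
python3 - <<'E'
from fit import *
d=imaging.snapshot("scene")
for uv in [(245,204),(186,214)]:
    ray=d["R"].T@np.array([(uv[0]-d["cx"])/d["fx"],(uv[1]-d["cy"])/d["fy"],1]); C=-d["R"].T@d["t"]
    print(uv,(C-ray*C[2]/ray[2]).round(3))
show([(.4,.3,.23),w(-.16,-.063,.23),w(-.16,-.063,.19)])
E
```

```text
(245, 204) [0.619 0.325 0.   ]
(186, 214) [0.43  0.404 0.   ]
t 1.45 p [0.1599 0.5523 0.2313] own [-0.6285  0.4131] F [ 0.6 -0.5  0.3] w 0.0853 q [ 1.22  0.31  1.51  0.    1.33 -0.07]
tool-axes: x [ 0.961 -0.278 -0.   ] y [ 0.  0. -1.] z [0.278 0.961 0.   ]  n0 in tool [ 1.    -0.    -0.022]  own-y in tool [0.022 0.    1.   ]
[0.4  0.3  0.23] -> [ 0.3008  0.0013 -0.1756]
[ 0.464 -0.042  0.23 ] -> [ 0.4579  0.0013 -0.4864]
[ 0.464 -0.042  0.19 ] -> [ 0.4579  0.0413 -0.4864]
```

```bash
python3 -m crank '[{"gripper":1,"dx":0.05,"dy":0,"dz":-0.035,"spin":0},{"gripper":1,"dx":0.05,"dy":0,"dz":-0.035,"spin":0},{"gripper":1,"dx":0.05,"dy":0,"dz":-0.035,"spin":0},{"gripper":1,"dx":0.05,"dy":0,"dz":-0.035,"spin":0},{"gripper":1,"dx":0.05,"dy":0,"dz":-0.035,"spin":0}]' 30; python3 -c "
from fit import *
show([w(-.15,-.063,.19)])"
```

```text
clock: 2.08
position: [0.3555, 0.3143, 0.2314]
orientation: [0.702, -0.699, 0.095, -0.097]
wrist_force: [0.5, 1.1, 0.1]
gripper_width: 0.0003
t 2.08 p [0.3555 0.3143 0.2314] own [-0.3707  0.2446] F [0.5 1.1 0.1] w 0.0003 q [ 0.63  0.16  1.71  0.    1.27 -0.67]
tool-axes: x [ 0.963 -0.268  0.002] y [ 0.003  0.005 -1.   ] z [0.268 0.963 0.005]  n0 in tool [ 0.999  0.002 -0.032]  own-y in tool [0.032 0.005 0.999]
[ 0.474 -0.045  0.19 ] -> [ 0.2106  0.0401 -0.3147]
```

```bash
python3 -m crank '[{"gripper":1,"dx":0.02,"dy":0,"dz":-0.05,"spin":0},{"gripper":1,"dx":0.035,"dy":0,"dz":-0.05,"spin":0},{"gripper":1,"dx":0.035,"dy":0,"dz":-0.05,"spin":0},{"gripper":1,"dx":0.035,"dy":0.01,"dz":-0.05,"spin":0},{"gripper":1,"dx":0.035,"dy":0.01,"dz":-0.05,"spin":0}]'; python3 -c "
from fit import *
show([w(-.13,-.063,.19)])"
```

```text
clock: 2.7
position: [0.4474, 0.0253, 0.2129]
orientation: [0.703, -0.698, 0.091, -0.1]
wrist_force: [0.7, 0.6, 0.2]
gripper_width: -0.0001
t 2.7 p [0.4474 0.0253 0.2129] own [-0.1966 -0.0037] F [0.7 0.6 0.2] w -0.0001 q [-0.04  0.14  1.79  0.01  1.2  -1.35]
tool-axes: x [ 0.963 -0.268  0.011] y [ 0.013  0.007 -1.   ] z [0.268 0.963 0.01 ]  n0 in tool [ 0.999  0.01  -0.033]  own-y in tool [0.032 0.01  0.999]
[ 0.493 -0.051  0.19 ] -> [ 0.0643  0.023  -0.0617]
```

```bash
python3 -c "
from fit import *
s,p,R=tool()
d=imaging.snapshot('wrist'); cv2.imwrite('pics/w1.png',d['frame'][:,:,::-1])
print(np.array(d['T_tool_cam']).round(3),d['fx'])
q=spotter.place_of('tall_door_mark','wrist'); print(q[:2])
d=imaging.snapshot('scene'); cv2.imwrite('pics/s1.png',d['frame'][:,:,::-1])"
```

```text
[[-0.     0.95   0.311 -0.08 ]
 [ 0.    -0.311  0.95  -0.144]
 [ 1.     0.    -0.    -0.   ]
 [ 0.     0.     0.     1.   ]] 297.3186396354542
[]
```

View pics/w1.png

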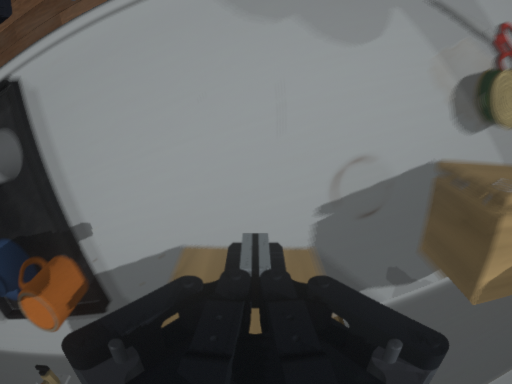

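View pics/s1.png

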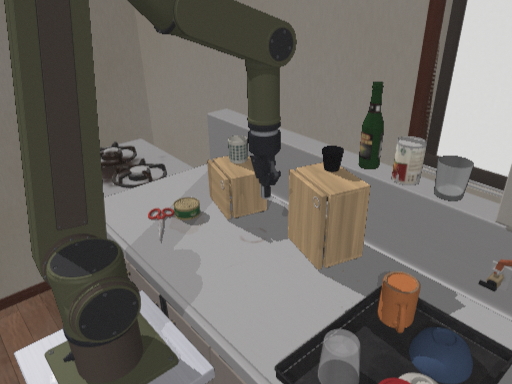

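```bash
python3 -m crank '[{"gripper":1,"dx":0.012,"dy":0.004,"dz":-0.018,"spin":0},{"gripper":1,"dx":0.015,"dy":0.005,"dz":-0.018,"spin":0},{"gripper":1,"dx":0.015,"dy":0.005,"dz":-0.015,"spin":0},{"gripper":1,"dx":0.012,"dy":0.004,"dz":-0.01,"spin":0},{"gripper":1,"dx":0.012,"dy":0,"dz":0,"spin":0}]'; python3 -c "
from fit import *
show([w(-.094,-.063,.195)])
d=imaging.snapshot('top'); cv2.imwrite('pics/t2.png',cv2.resize(d['frame'][90:290,180:440,::-1],None,fx=3,fy=3))"
```

```text
clock: 3.48
position: [0.4946, -0.0494, 0.1943]
orientation: [0.704, -0.697, 0.093, -0.099]
wrist_force: [0.0, 0.1, 0.2]
gripper_width: 0.0002
t 3.48 p [ 0.4946 -0.0494  0.1943] own [-0.1292 -0.0608] F [0.  0.1 0.2] w 0.0002 q [-0.19  0.23  1.72  0.01  1.18 -1.49]
tool-axes: x [ 0.963 -0.27   0.007] y [ 0.01  0.01 -1.  ] z [0.27  0.963 0.012]  n0 in tool [ 1.     0.007 -0.03 ]  own-y in tool [0.03  0.012 0.999]
[ 0.527 -0.062  0.195] -> [ 0.0351 -0.0005 -0.0033]
```

View pics/t2.png

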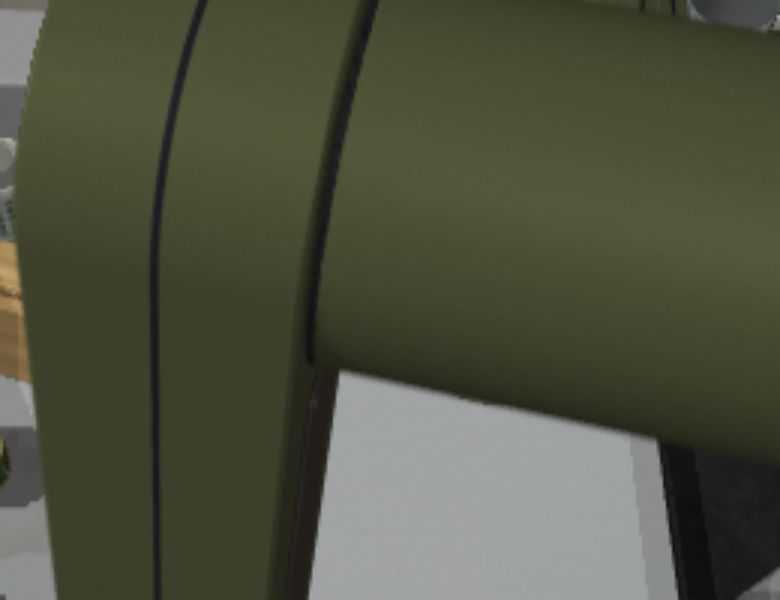

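```bash
python3 -m crank '[{"gripper":1,"dx":0.012,"dy":0,"dz":-0.002,"spin":0},{"gripper":1,"dx":0.008,"dy":0,"dz":-0.001,"spin":0},{"gripper":1,"dx":0.005,"dy":0,"dz":0,"spin":0},{"gripper":1,"dx":0.003,"dy":0,"dz":0,"spin":0},{"gripper":1,"dx":0.002,"dy":0,"dz":0,"spin":0}]'; python3 -c "
from fit import *
show([w(-.094,-.063,.195)])
d=imaging.snapshot('scene'); cv2.imwrite('pics/s3.png',cv2.resize(d['frame'][120:270,220:400,::-1],None,fx=4,fy=4))"
```

```text
clock: 4.15
position: [0.5273, -0.06, 0.1951]
orientation: [0.705, -0.696, 0.092, -0.1]
wrist_force: [-0.2, 0.8, 0.4]
gripper_width: 0.0004
t 4.15 p [ 0.5273 -0.06    0.1951] own [-0.0948 -0.0611] F [-0.2  0.8  0.4] w 0.0004 q [-0.2   0.27  1.66  0.01  1.2  -1.5 ]
tool-axes: x [ 0.963 -0.269  0.01 ] y [ 0.013  0.01  -1.   ] z [0.269 0.963 0.013]  n0 in tool [ 0.999  0.009 -0.032]  own-y in tool [0.032 0.013 0.999]
[ 0.527 -0.062  0.195] -> [ 0.0007  0.0001 -0.0019]
```

View pics/s3.png

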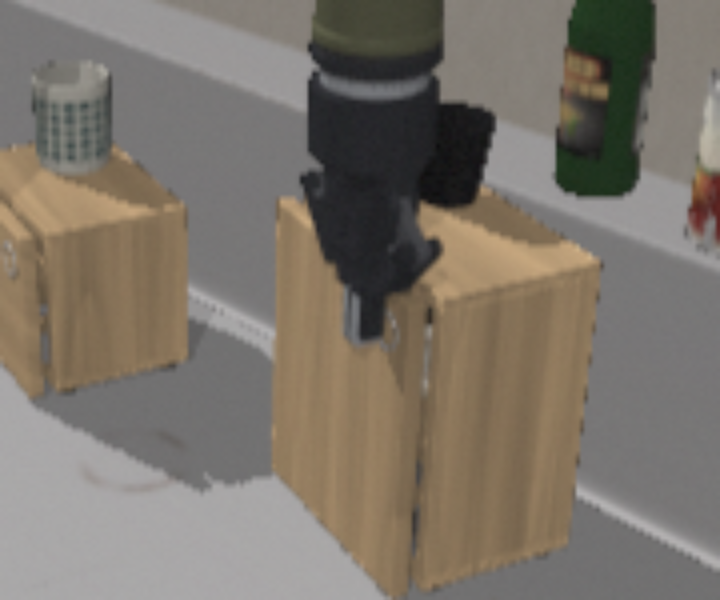

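```bash
python3 -m crank '[{"gripper":1,"dx":0.002,"dy":0,"dz":0,"spin":0},{"gripper":1,"dx":0.001,"dy":0,"dz":0,"spin":0},{"gripper":1,"dx":0.001,"dy":0,"dz":0,"spin":0},{"gripper":1,"dx":0.001,"dy":0,"dz":0,"spin":0},{"gripper":1,"dx":0.001,"dy":0,"dz":0,"spin":0}]'; python3 -c "
from fit import *
show()"
```

```text
clock: 4.82
position: [0.5304, -0.0609, 0.1951]
orientation: [0.705, -0.696, 0.094, -0.098]
wrist_force: [-3.2, 0.4, 2.5]
gripper_width: -0.0001
t 4.83 p [ 0.5304 -0.0609  0.1951] own [-0.0915 -0.0611] F [-3.2  0.4  2.5] w -0.0001 q [-0.2   0.28  1.65  0.01  1.21 -1.51]
tool-axes: x [ 0.963 -0.269  0.005] y [ 0.008  0.011 -1.   ] z [0.269 0.963 0.013]  n0 in tool [ 0.999  0.004 -0.032]  own-y in tool [0.032 0.013 0.999]
```

Contact began at about own x −0.092 (3 N). Pressing further in small steps.

```bash
python3 -m crank '[{"gripper":1,"dx":0.002,"dy":0,"dz":0,"spin":0},{"gripper":1,"dx":0.0015,"dy":0,"dz":0,"spin":0},{"gripper":1,"dx":0.0015,"dy":0,"dz":0,"spin":0},{"gripper":1,"dx":0.0015,"dy":0,"dz":0,"spin":0},{"gripper":1,"dx":0.0015,"dy":0,"dz":0,"spin":0}]'; python3 -c "
from fit import *
show()"
```

```text
clock: 5.45
position: [0.5336, -0.0621, 0.1949]
orientation: [0.705, -0.696, 0.097, -0.095]
wrist_force: [-5.2, 1.5, 3.8]
gripper_width: 0.0003
t 5.45 p [ 0.5336 -0.0621  0.1949] own [-0.0881 -0.0613] F [-5.2  1.5  3.8] w 0.0003 q [-0.2   0.29  1.64  0.01  1.22 -1.51]
tool-axes: x [ 0.963 -0.268 -0.005] y [-0.002  0.013 -1.   ] z [0.268 0.963 0.012]  n0 in tool [ 0.999 -0.005 -0.032]  own-y in tool [0.032 0.012 0.999]
```

```bash
python3 -m crank '[{"gripper":1,"dx":0.003,"dy":0,"dz":0,"spin":0},{"gripper":1,"dx":0.0025,"dy":0,"dz":0,"spin":0},{"gripper":1,"dx":0.002,"dy":0,"dz":0,"spin":0},{"gripper":1,"dx":0.002,"dy":0,"dz":0,"spin":0},{"gripper":1,"dx":0.002,"dy":0,"dz":0,"spin":0}]'; python3 -c "
from fit import *
show()"
```

```text
clock: 6.08
position: [0.5354, -0.0628, 0.1949]
orientation: [0.706, -0.695, 0.103, -0.088]
wrist_force: [-8.5, 2.4, 6.6]
gripper_width: -0.0001
t 6.08 p [ 0.5354 -0.0628  0.1949] own [-0.0862 -0.0614] F [-8.5  2.4  6.6] w -0.0001 q [-0.2   0.3   1.62  0.01  1.25 -1.51]
tool-axes: x [ 0.963 -0.267 -0.024] y [-0.02   0.018 -1.   ] z [0.268 0.963 0.012]  n0 in tool [ 0.999 -0.024 -0.033]  own-y in tool [0.033 0.011 0.999]
```

```bash
python3 -m crank '[{"gripper":1,"dx":0.003,"dy":0,"dz":0,"spin":0},{"gripper":1,"dx":0.003,"dy":0,"dz":0,"spin":0},{"gripper":1,"dx":0.003,"dy":0,"dz":0,"spin":0},{"gripper":1,"dx":-0.01,"dy":0,"dz":0,"spin":0},{"gripper":1,"dx":-0.01,"dy":0,"dz":0,"spin":0}]'; python3 -c "
from fit import *
show()
d=imaging.snapshot('scene'); cv2.imwrite('pics/s4.png',cv2.resize(d['frame'][120:270,220:400,::-1],None,fx=4,fy=4))"
```

```text
clock: 6.7
position: [0.5165, -0.057, 0.1956]
orientation: [0.707, -0.694, 0.109, -0.082]
wrist_force: [-0.8, 1.3, -0.6]
gripper_width: 0.0001
t 6.7 p [ 0.5165 -0.057   0.1956] own [-0.106  -0.0616] F [-0.8  1.3 -0.6] w 0.0001 q [-0.2   0.28  1.64  0.02  1.26 -1.51]
tool-axes: x [ 0.963 -0.267 -0.04 ] y [-0.035  0.023 -0.999] z [0.267 0.964 0.012]  n0 in tool [ 0.999 -0.04  -0.033]  own-y in tool [0.034 0.011 0.999]
```

View pics/s4.png

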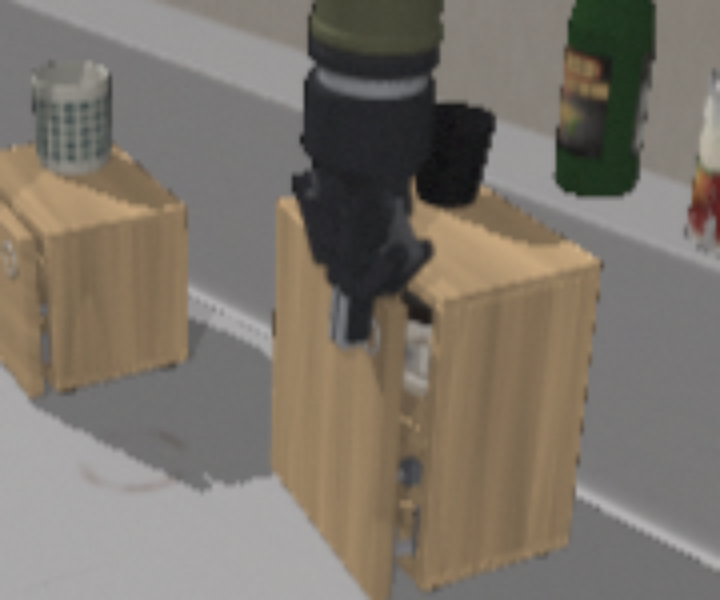

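The gap at the free edge has widened, so the catch let go. I'll back away and to the right.

```bash
python3 -m crank '[{"gripper":1,"dx":-0.02,"dy":0,"dz":0,"spin":0},{"gripper":1,"dx":-0.03,"dy":0,"dz":-0.01,"spin":0},{"gripper":1,"dx":-0.02,"dy":0,"dz":-0.035,"spin":0},{"gripper":1,"dx":-0.01,"dy":0,"dz":-0.045,"spin":0},{"gripper":1,"dx":0,"dy":0,"dz":-0.04,"spin":0}]'; python3 -c "
from fit import *
show([w(-.1,-.16,.195),w(-.1,-.05,.195)])
d=imaging.snapshot('scene'); cv2.imwrite('pics/s5.png',cv2.resize(d['frame'][120:270,220:400,::-1],None,fx=4,fy=4))"
```

```text
clock: 7.38
position: [0.4059, -0.1629, 0.1983]
orientation: [0.706, -0.696, 0.102, -0.084]
wrist_force: [0.6, 0.7, -0.3]
gripper_width: -0.0001
t 7.38 p [ 0.4059 -0.1629  0.1983] own [-0.1798 -0.1957] F [ 0.6  0.7 -0.3] w -0.0001 q [-0.48  0.16  1.8   0.    1.21 -1.79]
tool-axes: x [ 0.965 -0.26  -0.027] y [-0.024  0.017 -1.   ] z [0.261 0.965 0.01 ]  n0 in tool [ 0.999 -0.028 -0.04 ]  own-y in tool [0.041 0.009 0.999]
[ 0.493 -0.153  0.195] -> [0.0812 0.0014 0.0324]
[ 0.526 -0.048  0.195] -> [0.0857 0.0024 0.1423]
```

View pics/s5.png

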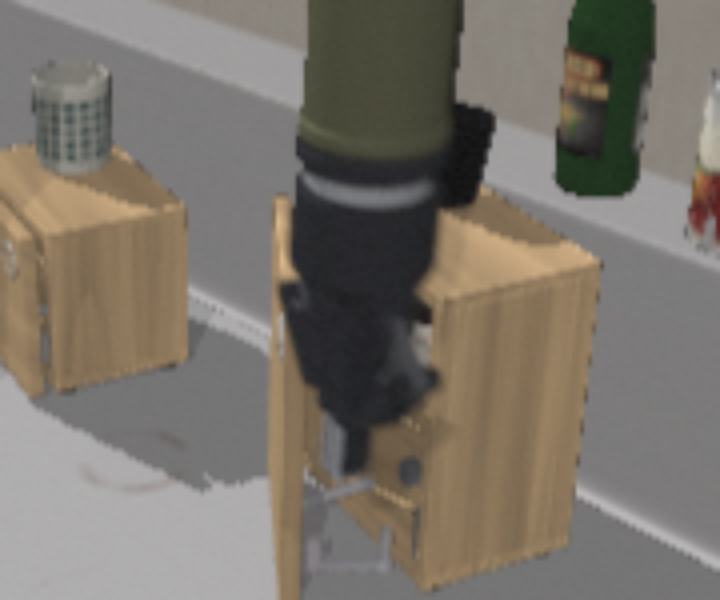

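```bash
python3 -m crank '[{"gripper":1,"dx":0.02,"dy":0,"dz":0,"spin":0},{"gripper":1,"dx":0.025,"dy":0,"dz":0,"spin":0},{"gripper":1,"dx":0.02,"dy":0,"dz":0.005,"spin":0},{"gripper":1,"dx":0.012,"dy":0,"dz":0.01,"spin":0},{"gripper":1,"dx":0,"dy":0,"dz":0.01,"spin":0}]'; python3 -c "
from fit import *
show([w(-.1,-.06,.195)])
d=imaging.snapshot('scene'); cv2.imwrite('pics/s6.png',cv2.resize(d['frame'][120:270,220:400,::-1],None,fx=4,fy=4))
for c in ('scene',):
  for n in ('tall_door_edge','tall_door_hinge'): print(n,spotter.place_of(n,c)[:1])"
```

```text
clock: 8.05
position: [0.497, -0.1651, 0.1972]
orientation: [0.703, -0.698, 0.1, -0.089]
wrist_force: [-0.5, -2.0, 0.4]
gripper_width: -0.0002
t 8.05 p [ 0.497  -0.1651  0.1972] own [-0.0922 -0.1705] F [-0.5 -2.   0.4] w -0.0002 q [-0.4   0.27  1.65  0.    1.24 -1.71]
tool-axes: x [ 0.964 -0.264 -0.016] y [-0.014  0.009 -1.   ] z [0.264 0.965 0.005]  n0 in tool [ 0.999 -0.016 -0.037]  own-y in tool [0.037 0.004 0.999]
[ 0.523 -0.057  0.195] -> [-0.0037  0.0028  0.1107]
tall_door_edge [{'position': [296.1, 200.9], 'confidence': 0.76}]
tall_door_hinge [{'position': [293.3, 170.9], 'confidence': 0.92}]
```

View pics/s6.png

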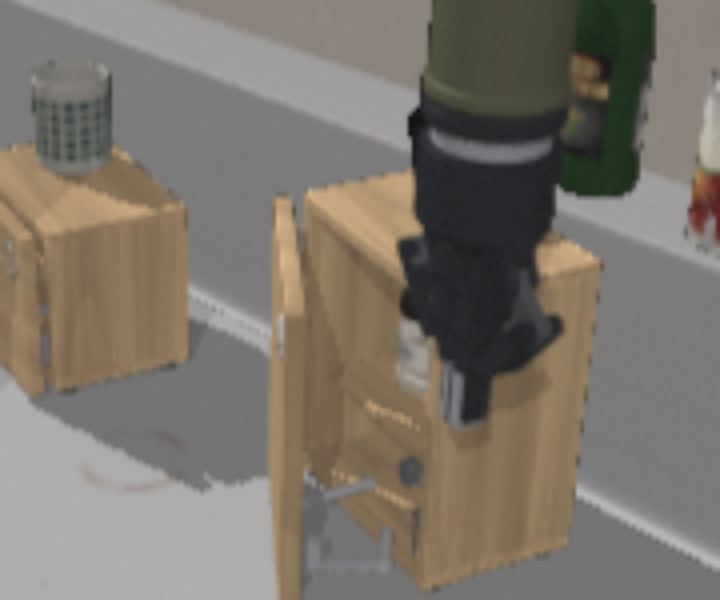

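```bash
python3 -m crank '[{"gripper":1,"dx":-0.005,"dy":0,"dz":0.02,"spin":0},{"gripper":1,"dx":-0.005,"dy":0,"dz":0.025,"spin":0},{"gripper":1,"dx":0,"dy":0,"dz":0.025,"spin":0},{"gripper":1,"dx":0,"dy":0,"dz":0.015,"spin":0},{"gripper":1,"dx":0,"dy":0,"dz":0.005,"spin":0}]'; python3 -c "
from fit import *
show([w(-.1,-.06,.195)])
d=imaging.snapshot('scene'); cv2.imwrite('pics/s7.png',cv2.resize(d['frame'][120:270,220:400,::-1],None,fx=4,fy=4))
E=np.array([296.1,200.9])
for th in (.3,.4,.5,.6,.7): print(th,proj(d,world(P0,[(-.068-.176*np.sin(th),.088-.176*np.cos(th),.23)])))"
```

```text
clock: 8.82
position: [0.5052, -0.073, 0.1983]
orientation: [0.703, -0.699, 0.101, -0.087]
wrist_force: [0.3, 0.1, 0.4]
gripper_width: -0.0003
t 8.82 p [ 0.5052 -0.073   0.1983] own [-0.1119 -0.0802] F [0.3 0.1 0.4] w -0.0003 q [-0.23  0.26  1.67  0.    1.23 -1.53]
tool-axes: x [ 0.964 -0.263 -0.019] y [-0.018  0.007 -1.   ] z [0.264 0.965 0.002]  n0 in tool [ 0.999 -0.02  -0.037]  own-y in tool [0.037 0.002 0.999]
[ 0.523 -0.057  0.195] -> [0.0127 0.0031 0.0197]
0.3 [[305.96125843 197.17354087]]
0.4 [[298.69243608 197.45895419]]
0.5 [[291.35659494 197.39584919]]
0.6 [[284.06117329 196.98582274]]
0.7 [[276.91202141 196.23710951]]
```

View pics/s7.png

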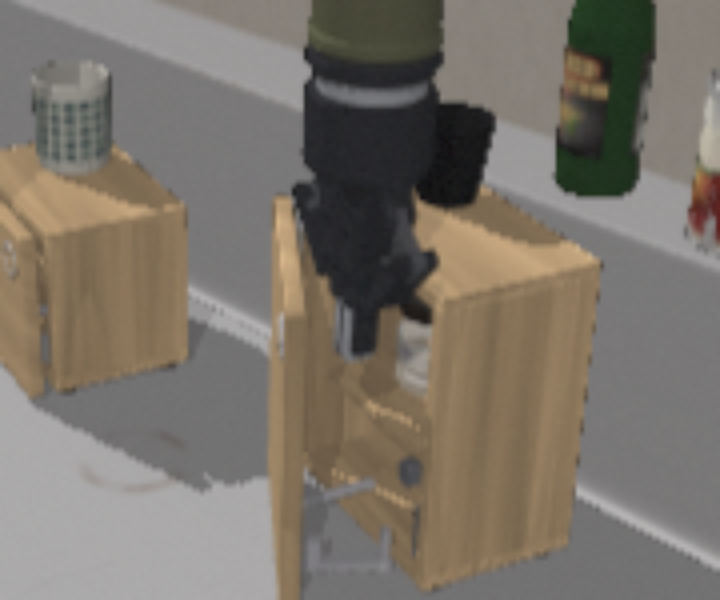

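```bash
python3 -m crank '[{"gripper":1,"dx":0.003,"dy":0,"dz":0.02,"spin":0},{"gripper":1,"dx":0.003,"dy":0,"dz":0.02,"spin":0},{"gripper":1,"dx":-0.008,"dy":0,"dz":0.005,"spin":0},{"gripper":1,"dx":-0.01,"dy":0,"dz":0.005,"spin":0},{"gripper":1,"dx":-0.01,"dy":0,"dz":0.006,"spin":0}]'; python3 -c "
from fit import *
show()
d=imaging.snapshot('scene'); cv2.imwrite('pics/s8.png',cv2.resize(d['frame'][120:270,220:400,::-1],None,fx=4,fy=4))"
```

```text
clock: 9.5
position: [0.4993, -0.0155, 0.1992]
orientation: [0.701, -0.7, 0.101, -0.09]
wrist_force: [2.4, -0.2, -0.0]
gripper_width: 0.0002
t 9.5 p [ 0.4993 -0.0155  0.1992] own [-0.1348 -0.0271] F [ 2.4 -0.2 -0. ] w 0.0002 q [-0.12  0.24  1.7   0.    1.22 -1.42]
tool-axes: x [ 0.964 -0.267 -0.015] y [-0.015  0.004 -1.   ] z [ 0.267  0.964 -0.   ]  n0 in tool [ 0.999 -0.015 -0.034]  own-y in tool [ 0.034 -0.001  0.999]
```

View pics/s8.png

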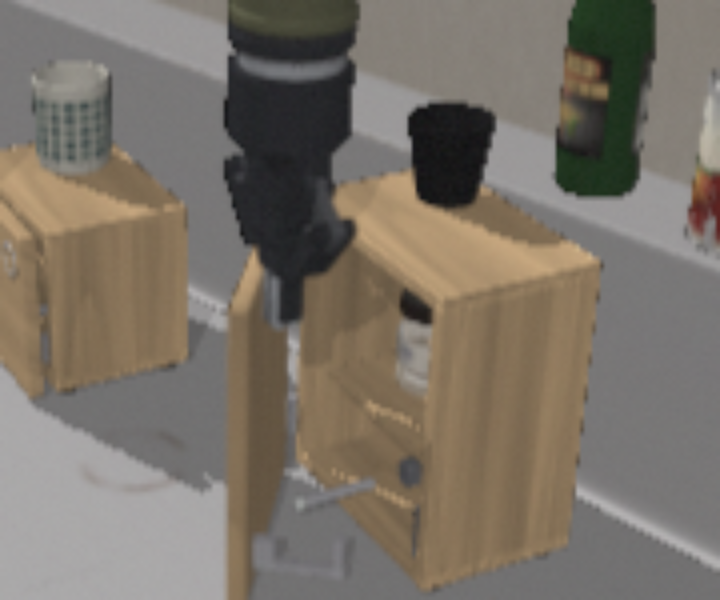

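```bash
python3 -m crank '[{"gripper":1,"dx":-0.015,"dy":0,"dz":0.014,"spin":0},{"gripper":1,"dx":-0.013,"dy":0,"dz":0.015,"spin":0},{"gripper":1,"dx":-0.012,"dy":0,"dz":0.014,"spin":0},{"gripper":1,"dx":-0.008,"dy":0,"dz":0.016,"spin":0},{"gripper":1,"dx":-0.005,"dy":0,"dz":0.014,"spin":0}]'; python3 -c "
from fit import *
show()
d=imaging.snapshot('scene'); cv2.imwrite('pics/s9.png',cv2.resize(d['frame'][120:270,220:400,::-1],None,fx=4,fy=4))"
```

```text
clock: 10.18
position: [0.4628, 0.0727, 0.2005]
orientation: [-0.7, 0.701, -0.101, 0.09]
wrist_force: [1.5, -1.7, 0.4]
gripper_width: -0.0
t 10.18 p [0.4628 0.0727 0.2005] own [-0.196   0.0461] F [ 1.5 -1.7  0.4] w -0.0 q [ 0.06  0.19  1.75  0.    1.21 -1.24]
tool-axes: x [ 0.963 -0.267 -0.016] y [-0.016  0.002 -1.   ] z [ 0.267  0.964 -0.003]  n0 in tool [ 0.999 -0.016 -0.033]  own-y in tool [ 0.033 -0.003  0.999]
```

View pics/s9.png

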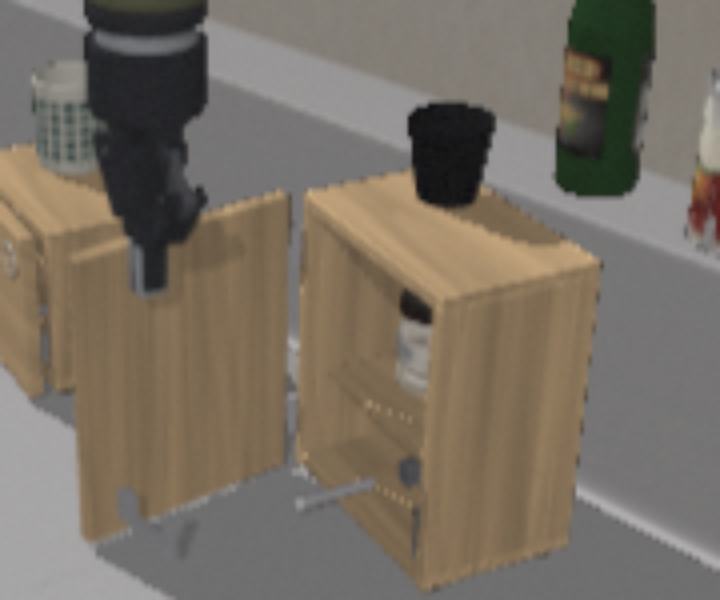

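```bash
python3 -m crank '[{"gripper":1,"dx":0,"dy":0,"dz":0.009,"spin":0},{"gripper":1,"dx":0,"dy":0,"dz":0.006,"spin":0},{"gripper":1,"dx":0,"dy":0,"dz":0,"spin":0},{"gripper":1,"dx":0,"dy":0,"dz":-0.02,"spin":0},{"gripper":1,"dx":0,"dy":0,"dz":-0.04,"spin":0}]'
python3 -m crank '[{"gripper":1,"dx":0,"dy":0,"dz":-0.04,"spin":0},{"gripper":1,"dx":0,"dy":0,"dz":-0.03,"spin":0},{"gripper":1,"dx":-0.02,"dy":-0.02,"dz":-0.02,"spin":0},{"gripper":1,"dx":0,"dy":-0.02,"dz":0,"spin":0},{"gripper":1,"dx":0,"dy":0,"dz":0,"spin":0}]'; python3 -c "
from fit import *
show()
d=imaging.snapshot('scene'); cv2.imwrite('pics/s10.png',d['frame'][:,:,::-1])
e=spotter.place_of('tall_door_edge','scene')[:1]; print(e)
for n in ('black_cup','pattern_cup','fish_tin'): print(n,[(np.round(x['position']),x['confidence']) for x in spotter.place_of(n,'scene')[:1]])
for th in (1.3,1.4,1.5,1.6): print(th,proj(d,world(P0,[(-.068-.176*np.sin(th),.088-.176*np.cos(th),.23)])))"
```

```text
clock: 10.85
position: [0.4501, 0.0336, 0.1997]
orientation: [0.702, -0.7, 0.101, -0.086]
wrist_force: [0.3, 0.5, -0.3]
gripper_width: 0.0001
clock: 11.48
position: [0.4054, -0.0536, 0.24]
orientation: [0.702, -0.699, 0.104, -0.088]
wrist_force: [-1.0, 0.0, -0.7]
gripper_width: 0.0
t 11.47 p [ 0.4054 -0.0536  0.24  ] own [-0.213  -0.0915] F [-1.   0.  -0.7] w 0.0 q [-0.24  0.08  1.79  0.    1.3  -1.54]
tool-axes: x [ 0.963 -0.269 -0.024] y [-0.023  0.007 -1.   ] z [0.269 0.963 0.   ]  n0 in tool [ 0.999 -0.024 -0.032]  own-y in tool [ 0.032 -0.     0.999]
[{'position': [231.3, 183.8], 'confidence': 0.93}]
black_cup [(array([334., 169.]), 0.96)]
pattern_cup [(array([239., 161.]), 0.79)]
fish_tin [(array([188., 211.]), 0.97)]
1.3 [[242.16821733 185.79935559]]
1.4 [[238.36476968 183.34636944]]
1.5 [[235.23569513 180.78112074]]
1.6 [[232.79363799 178.13838976]]
```

View pics/s10.png

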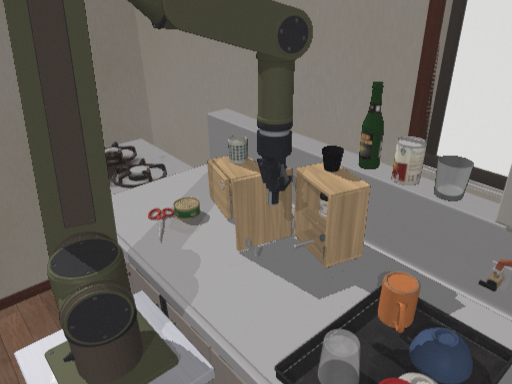

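The scene picture shows the tall door about square (free-edge top corner near (235,182)). The low door is shut, the cups and tin haven't moved, and the gripper is clear in front of the opening. I'm handing in now.

```bash
python3 -c "
from rig import hand_in
print(hand_in())"
```

```text
the job is handed in; nothing more can be done
None
```

The tall cupboard's door is open, about square to the cupboard, and I handed the job in at about 11.5 s; no verdict was reported.

- **Press:** With the fingers closed, I pressed the mark in small steps. The wrist force read about 9 N sideways and 11 N in total. It was not read during the last three 3 mm press steps before I backed off. The catch let go and the door sprang ajar to about 0.44 rad.
- **Opening:** I reached in past the free edge and swung the door open from the inside with about 2 N. Then I drew the arm well clear.

**Last checks:**
- **Door angle:** It is about 1.5 rad. The camera's edge point was a few pixels off my model of the door, so read that as 1.4 to 1.6 rad, still well above the 1.15 needed.
- **Low door:** It looks shut in the last picture.
- **Cups and tin:** The cups and the tin appear within 1 to 3 pixels of where they started.
- **Arm:** The wrist force is close to zero, so the arm appears to touch nothing.

The top camera was hidden by the arm during the press, so these checks come from the scene camera only. I confirmed that the door was standing still from one picture, not from a measured speed.

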